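# Shelve the measuring cups by height

### The job

Put the two steel measuring cups away in the two-tier shelf, one in each tier according to height, each standing upright with its bowl wholly under the board above and its handle pointing out of the front. The tall cup's handle is trapped between the wires of the drying stand, so lift that cup out by its bowl, stand it on the clear counter and let go, then take it again by the handle. Do not tip the cups over and leave everything else where it is.

Things in the scene. Friction and masses are not known exactly. Their poses are not given: they have to be found in the camera images.
- rack: Fixed two-tier shelf: three wood boards 110 mm deep (x), 300 mm wide (y), 12 mm thick, on four thin dark 10 mm posts at the corners; 250 mm high; open front and sides, a 6 mm rail along the back of each tier. Origin: centre of its footprint on the counter; own +x points into the shelf, so the open front is its -x side, towards the robot. Clearance: lower tier 74 mm, upper tier 122 mm.
- tier_low (a point): Middle of the front edge of the lower tier's floor, 30 mm above the counter; clearance above it 74 mm. Axes as the rack: x into the shelf, y along its width, z up. The tier is empty; between the posts it is 278 mm wide; the back rail begins 104 mm behind the front edge.
- tier_high (a point): Middle of the front edge of the upper tier's floor, 116 mm above the counter; clearance above it 122 mm. Axes as the rack. A spice jar stands at its -y end (the right-hand end seen from the robot); the rest is free. The back rail begins 104 mm behind the front edge.
- tall_cup: Tall steel measuring cup; at first its handle lies between the wires of the drying stand. Origin: centre of its underside, z up. Bowl: cylinder 58 mm across, 100 mm high, wall 3 mm. Handle: a level straight bar along the cup's own -x, 12 mm wide, 10 mm thick, from the bowl to 139 mm from the axis, its mid-height 88 mm above the underside. About 120 g (+-20 per cent).
- tall_cup_handle (a point): Point on the middle of the tall cup's handle, 115 mm from the cup's axis and 88 mm above its underside.
- short_cup: Short steel measuring cup standing free on the counter. Origin: centre of its underside, z up. Bowl: cylinder 58 mm across, 55 mm high, wall 3 mm. Handle: a level straight bar along the cup's own -x, 12 mm wide, 10 mm thick, from the bowl to 139 mm from the axis, its mid-height 43 mm above the underside. About 90 g (+-20 per cent).
- short_cup_handle (a point): Point on the middle of the short cup's handle, 115 mm from the cup's axis and 43 mm above its underside.
- stand: Fixed wire drying stand: two upright steel wire loops 105 mm high, 25 mm clear between them, one either side of the tall cup's handle (no room for a finger). Origin: on the counter under the tall cup at its start; the loops run from 45 to 132 mm along the stand's own -x, as the handle does; two foot bars (8 mm high, 98 mm long) cross under them. The cup comes out straight up.
- blue_cup: Bystander: blue plastic measuring cup, 84 mm across, 90 mm high, with a loop handle; origin at its foot.
- clasp_jar: Bystander: glass jar with flip-top lid and metal clasp, 84 mm across, 132 mm high; origin at its foot.
- spoon: Bystander: wooden spoon, 260 mm long, lying flat on the counter in front of the shelf; origin at its middle.
- spice_jar: Bystander: small glass spice jar with metal cap, 41 mm across, 76 mm high, on the upper tier 112 mm to the -y side of its middle; origin at its foot.

How it is judged:
By the outcome, as a careful person would: the job done as asked, in the order asked, and still so for the second after the job is handed in, with the robot touching nothing.
It also fails if it takes over 72 s, if anything falls off the work surface, if the arm or the gripper's body presses on something with over 40 N, if the wrist force passes 120 N, or if a joint passes its speed limit or range.

### The arm

A 6-joint arm with a two-finger parallel gripper is mounted at the origin on the work surface. World frame = base frame: x ahead of the robot, y to its left, z up, the work surface at z = 0. Lengths are in mm, angles in rad, forces in N, time in s.
With the tool pointing down it reaches from about 375 to 975 mm from the base axis. Payload 3.8 kg.
Tool frame: the origin (TCP) lies midway between the tips of the shut fingers; the grasp point (between the pads) lies 19 mm behind it (ctrl.pinch_z is the distance from the TCP to the grasp point, in mm); y points along the fingers, z is the direction in which the jaws open and shut, and the axes are right-handed (so a half turn about y gives the same grasp; the last joint's range is limited). The gripper opens to 88 mm and grips with 3 to 60 N. Pads are 18 mm wide; open, the fingers measure 123 mm over their backs; the gripper's body (75 mm by 187 mm) begins 45 mm behind the grasp point.
Start: joints at [-1.148, 0.264, 1.604, -0, 1.274, -0.037], TCP at [299.538, -604.893, 238.706] pointing down, gripper open.
Joint ranges: [-2.63, 2.63], [-0.94, 2.18], [0.31, 2.57], [-1.31, 4.45], [0, 2.66], [-2.55, 2.55]. Speed limits (rad/s): [2.57, 2.57, 3.14, 3.14, 3.14, 3.14].

### API

Orientations are given as a unit quaternion [w, x, y, z].
In Python, from bench import ctrl, viewer, workorder gives the robot as it stands. The module is installed in compiled form; this text tells all that it offers.
- The arm moves only by the tool send_rows, never from a script. Its argument "moves" is text: rows parted by semicolons, each of 7 numbers parted by spaces: the finger opening in cm, from 0 to 8.81, then the shift along the tool's x, y, z in cm, then the turn, a rotation vector about the tool's x, y, z in rad. In form: gripper dx dy dz wx wy wz; .... A call has 1 to 5 rows; each row is the pose to reach, as a shift and turn from the pose measured when the call began, along the tool's axes at that moment; what a row does not reach only later rows make up. A row lasts 1/10 s, in which the tool goes at most 50 mm and 8.59 degrees, less where a joint would pass 70% of its speed; a pose out of reach is approached as far as the arm can. A call with a gripper value outside its range is refused whole. The fingers move at their own pace and stop on an object; "force" is the grip in N (left out, the last holds). Time passes only in rows, so rows that repeat a pose let the fingers close. It gives the time, the measured TCP pose, the force and the opening at its end, in the units of the state.
- ctrl.state(): the state, without advancing time (a new reading comes with each control period).
- viewer.snapshot(name): name is "scene" or "top" or "wrist"; returns (picture, depth): 420x560x3 uint8, red, green, blue; 420x560 float32, mm along the optical axis (not along the pixel's ray), 0 where there is no reading.
- viewer.camera_info(name): a dict with "K" (3x3 intrinsics, pixels), "view" (4x4, takes a point from world to camera coordinates). Camera axes: x right, y up, looking along -z (the intrinsics and any distortion apply to the point x, -y, -z); pixel columns grow to the right and rows downward; lengths in mm; the calibration is good to about 2 mm. A picture is of the moment at which its call begins: read the wrist's pose just before it. camera_info takes no time and is no camera call; for the wrist camera it gives the pose at the moment of the call.
- workorder.sign_off(): hands the job in, once; it reports no verdict.
The state is a dict: "t": time; "qpos": joint angles; "qvel": joint speeds; "joint_efforts": joint torques, N m; "tool_pos": TCP position; "eef_rot": TCP orientation; "wrist_force": force on the tool from outside, world axes, zero at the start; "moment": the same for the moment, N m; "gripper_width": finger opening in mm.
Only numpy, scipy, OpenCV 4.12 (cv2) and the standard library are available. Lean on these libraries where they do the work, as an engineer would, in place of code of your own. Each camera call takes 0.05 s, during which the arm holds its last target. There are 200 camera calls.

## Working session

There is one attempt and no reset: what is moved stays moved. The work goes in short steps, Python scripts to look and compute and a tool call to move; the robot and the scene stay as the last step left them, time stands still between calls to the robot, and variables do not carry over. Pictures are saved under pics/ and viewed, about 8 in all and at most 12, crops included, and the job is handed in when it is done.

Besides the shell and the picture viewer there is one more tool, called after ">>>" by a JSON object that holds its "name" and its "arguments". send_rows: Moves the arm, as the interface text tells. Its arguments: {"type":"object","properties":{"moves":{"type":"string"},"force":{"type":"number"}},"required":["moves"]}

```bash
mkdir -p pics; python3 - <<'E'
from bench import ctrl, viewer
import numpy as np, cv2
print(ctrl.state(), ctrl.pinch_z)
for n in("scene","top"):
    p,d=viewer.snapshot(n); np.savez(f"pics/{n}0.npz",p=p,d=d,**{k:np.array(v) for k,v in viewer.camera_info(n).items()}); cv2.imwrite(f"pics/{n}0.png",p[...,::-1])
    i=viewer.camera_info(n); print(n,i)
E
```

```text
{'t': 0.0, 'qpos': array([-1.14789133e+00,  2.64709215e-01,  1.60535511e+00,  1.01462006e-05,
        1.27366715e+00, -3.69000766e-02]), 'qvel': array([ 0.00032661,  0.00115226, -0.00091965,  0.00078422,  0.00099839,
        0.00047661]), 'joint_efforts': array([-1.37119652e-03, -5.02119541e+01, -3.56874633e+01,  7.28559005e-02,
        2.94594665e-02, -1.64319749e-04]), 'tool_pos': array([ 299.26379871, -604.26101712,  237.42779197]), 'eef_rot': array([ 0.16099456, -0.16127791,  0.68924447, -0.68775886]), 'wrist_force': array([-0.20066686,  0.54301422, -0.01761478]), 'moment': array([ 0.03665996, -0.00286691, -0.02592351]), 'gripper_width': 88.35731943761826} 18.700000000000003
scene {'K': array([[412.44088879,   0.        , 284.01571663],
       [  0.        , 412.44088879, 210.07904358],
       [  0.        ,   0.        ,   1.        ]]), 'view': array([[ 3.39157491e-01,  9.40622076e-01,  1.42234581e-02,
        -1.49584518e+02],
       [-5.08707207e-01,  1.70662936e-01,  8.43854928e-01,
         2.25384158e+02],
       [ 7.91321157e-01, -2.93435296e-01,  5.36382843e-01,
        -1.41254195e+03],
       [ 0.00000000e+00,  0.00000000e+00,  0.00000000e+00,
         1.00000000e+00]])}
top {'K': array([[392.07554821,   0.        , 283.31615866],
       [  0.        , 392.07554821, 209.36993064],
       [  0.        ,   0.        ,   1.        ]]), 'view': array([[-1.42856558e-02, -9.99835611e-01, -1.11656493e-02,
        -4.92749786e+01],
       [ 9.93442520e-01, -1.54593940e-02,  1.13282681e-01,
        -5.75173844e+02],
       [-1.13436672e-01, -9.47411340e-03,  9.93500057e-01,
        -8.91674525e+02],
       [ 0.00000000e+00,  0.00000000e+00,  0.00000000e+00,
         1.00000000e+00]])}
```

View pics/scene0.png

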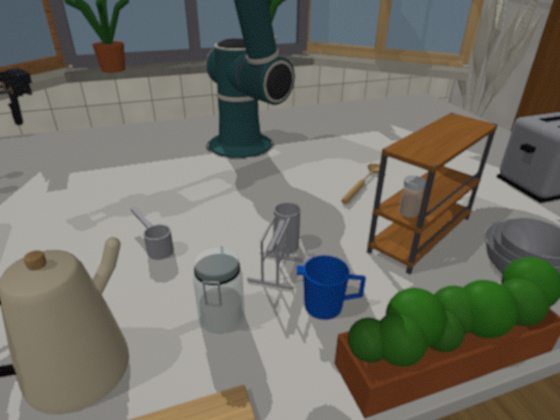

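View pics/top0.png

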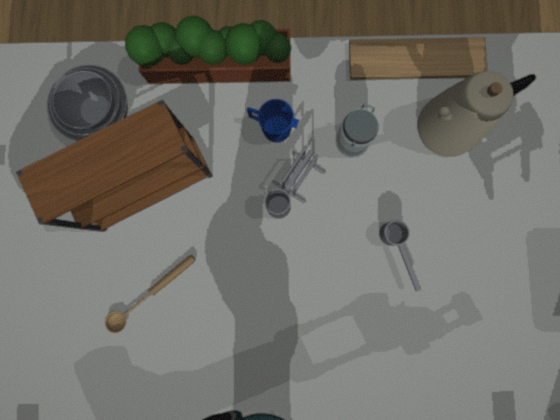

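```bash
cat > h.py <<'E'
import numpy as np, cv2
def cloud(d,K,V):
    v,u=np.mgrid[:d.shape[0],:d.shape[1]]
    x=(u-K[0,2])/K[0,0]*d; y=(v-K[1,2])/K[1,1]*d
    c=np.stack([x,-y,-d],-1)
    W=(c-V[:3,3])@V[:3,:3]
    W[d<=0]=np.nan
    return W
def pix(p,K,V):
    c=V[:3,:3]@np.asarray(p,float)+V[:3,3]
    return K[0,2]+K[0,0]*c[0]/-c[2], K[1,2]+K[1,1]*-c[1]/-c[2]
def ray(u,v,z,K,V):
    r=V[:3,:3].T@np.array([(u-K[0,2])/K[0,0],-(v-K[1,2])/K[1,1],-1]); o=-V[:3,:3].T@V[:3,3]
    return o+r*(z-o[2])/r[2]
E
python3 - <<'E'
from h import *
f=np.load('pics/top0.npz'); W=cloud(f['d'],f['K'],f['view']); K,V=f['K'],f['view']
np.set_printoptions(precision=1,suppress=True)
print('table z',[W[300,300],W[350,520],W[50,340]])
def rg(u0,u1,v0,v1,z0,z1,name):
    m=np.zeros(W.shape[:2],bool); m[v0:v1,u0:u1]=1; m&=(W[...,2]>z0)&(W[...,2]<z1)
    P=W[m]; r=cv2.minAreaRect(P[:,:2].astype(np.float32)); print(name,len(P),P.mean(0),r, 'circ',cv2.minEnclosingCircle(P[:,:2].astype(np.float32))); print(cv2.boxPoints(r))
    return P
rg(10,240,90,240,238,262,'racktop'); rg(10,240,90,240,102,128,'rackmid'); rg(10,240,90,240,20,40,'racklow')
rg(375,415,215,248,45,65,'shortbowl'); rg(375,430,247,295,30,60,'shorthandle')
rg(262,294,188,220,85,110,'tallbowl'); rg(270,330,120,196,80,115,'stand')
for n,u,v,z in [('sbowl',395,232,55),('shand',417,289,48),('tbowl',278,204,100)]: print(n,ray(u,v,z,K,V))
p=f['p'][90:300,180:440]; cv2.imwrite('pics/crop.png',cv2.resize(p[...,::-1],None,fx=3,fy=3,interpolation=cv2.INTER_CUBIC)[:,:])
E
```

```text
table z [array([360.4, -94.2,  -2.8]), array([ 239.7, -604.4,   -0.6]), array([ 988.2, -208.9,   -4.9])]
racktop 9765 [642.8 272.1 249.4] ((645.091064453125, 272.658935546875), (111.3938980102539, 300.1518249511719), 26.507305145263672) circ ((644.8922119140625, 272.79693603515625), 159.13510131835938)
[[528.3 382.1]
 [662.2 113.5]
 [761.9 163.2]
 [628.  431.8]]
rackmid 3001 [618.6 255.9 115.3] ((643.7395629882812, 271.7368469238281), (108.2093505859375, 299.7051086425781), 26.607471466064453) circ ((644.2000122070312, 272.4026184082031), 158.56271362304688)
[[528.2 381.5]
 [662.5 113.5]
 [759.2 162. ]
 [625.  430. ]]
racklow 2576 [715.3 320.2  29. ] ((741.9141235351562, 320.5877685546875), (327.58740234375, 299.40728759765625), 26.470842361450195) circ ((714.8804931640625, 307.510986328125), 199.17437744140625)
[[528.6 381.6]
 [662.  113.6]
 [955.3 259.6]
 [821.8 527.6]]
shortbowl 153 [ 512.9 -317.3   52.2] ((515.408935546875, -315.4716491699219), (56.59470748901367, 56.855438232421875), 67.20115661621094) circ ((511.31854248046875, -317.4748229980469), 32.92028045654297)
[[ 478.2 -
[... 249 characters left out ...]
52.90121078491211)
[[ 382.  -354.6]
 [ 386.4 -367.3]
 [ 486.3 -333.3]
 [ 481.9 -320.5]]
tallbowl 163 [589.6 -48.2  97. ] ((585.97314453125, -46.2692756652832), (58.755802154541016, 55.490028381347656), 0.14431096613407135) circ ((589.23193359375, -50.719451904296875), 35.00093460083008)
[[556.5 -18.6]
 [556.7 -74.1]
 [615.4 -73.9]
 [615.3 -18.5]]
stand 676 [668.  -86.7  96.8] ((685.2007446289062, -82.95172119140625), (105.90481567382812, 173.99696350097656), 89.29869842529297) circ ((687.5628051757812, -61.80719757080078), 89.96822357177734)
[[ 597.6 -134.8]
 [ 771.5 -137. ]
 [ 772.8  -31.1]
 [ 598.9  -28.9]]
sbowl [ 516.  -311.6   55. ]
shand [ 387.1 -357.    48. ]
tbowl [578.7 -47.  100. ]
```

View pics/crop.png

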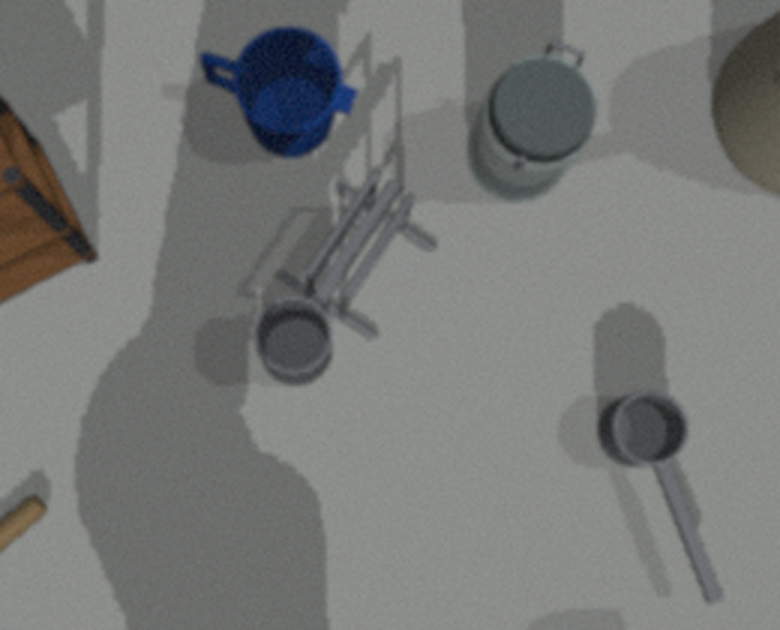

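```bash
cat >> h.py <<'E'
from scipy.spatial.transform import Rotation as Ro
def cur(s):
    q=s['eef_rot']; return np.array(s['tool_pos']),Ro.from_quat([q[1],q[2],q[3],q[0]])
def Rt(head,tilt,sgn):
    """approach: tilt rad from straight down, leaning towards heading `head`; jaws horizontal, perpendicular to it"""
    h=np.array([np.cos(head),np.sin(head),0]); a=np.sin(tilt)*h-np.cos(tilt)*np.array([0,0,1])
    z=sgn*np.array([-h[1],h[0],0]); return Ro.from_matrix(np.stack([np.cross(a,z),a,z],1))
def move(s,grasp,R):
    """numbers of a move that brings the grasp point to `grasp` with orientation R"""
    p,Rc=cur(s); tcp=np.asarray(grasp)+18.7*R.as_matrix()[:,1]
    d=Rc.inv().apply(tcp-p)/10; w=(Rc.inv()*R).as_rotvec()
    print('cm',d.round(2),'rot',w.round(3),'rows',np.linalg.norm(d)/5,np.linalg.norm(w)/.15)
    return tcp
E
python3 - <<'E'
from h import *
from bench import ctrl
s=ctrl.state(); p,R=cur(s); print(R.as_matrix().round(2))
hs=.33
for sg in(1,-1):
    print(sg); move(s,[516-100*np.cos(hs),-315-100*np.sin(hs),120],Rt(hs,.6,sg))
f=np.load('pics/top0.npz');K,V=f['K'],f['view']
print(ray(278.7,202.7,100,K,V),ray(396.3,232.7,55,K,V)); 
a,b=ray(290,186.7,105,K,V),ray(311,152.7,105,K,V);print(a,b,np.arctan2(*(b-a)[1::-1]))
E
```

```text
[[-0.9  -0.    0.44]
 [-0.44  0.   -0.9 ]
 [-0.   -1.   -0.  ]]
1
cm [-23.39  13.33 -17.44] rot [ 0.892 -2.883 -0.061] rows 6.416136095384877 20.121340006311122
-1
cm [-23.39  13.33 -17.44] rot [0.041 0.125 0.599] rows 6.416136095384877 4.090161961065785
[581.50055406 -48.60689358 100.        ] [ 514.35360137 -314.45011287   55.        ]
[615.69791557 -73.85620017 105.        ] [ 690.89813787 -121.38391497  105.        ] -0.5636283529604362
```

```bash
python3 - <<'E'
from h import *
from bench import ctrl
s=ctrl.state(); hs=.33
move(s,[420.4,-347.4,113],Rt(hs,.6,-1))
E
```

```text
cm [-23.3   14.03 -17.48] rot [0.041 0.125 0.599] rows 6.467388905879458 4.090161961065785
```

>>> {"name": "send_rows", "arguments": {"moves": "8.8 -22.2 14.0 -18.1 0.04 0.125 0.6;8.8 -22.2 14.0 -18.1 0.04 0.125 0.6;8.8 -22.2 14.0 -18.1 0.04 0.125 0.6;8.8 -22.2 14.0 -18.1 0.04 0.125 0.6;8.8 -22.2 14.0 -18.1 0.04 0.125 0.6", "force": 55}}

```text
t: 0.6
tool_pos: [389.8, -398.6, 125.5]
eef_rot: [0.316, 0.098, 0.702, -0.631]
wrist_force: [0.0, -1.3, -0.4]
gripper_width: 88.1
```

```bash
python3 - <<'E'
from h import *
from bench import ctrl
s=ctrl.state(); hs=.33; print(s['tool_pos'],s['qpos'],s['qvel'])
move(s,[420.4,-347.4,113],Rt(hs,.6,-1))
E
```

```text
[ 389.78271224 -398.61514209  125.52624319] [-1.19778617  0.1244756   2.11937241  0.73276114  1.01051103 -0.38743325] [ 0.57856946 -0.23759814  0.77434545  0.43398649 -0.68225144 -0.03115017]
cm [-3.01  5.49 -3.87] rot [ 0.001 -0.007 -0.003] rows 1.4718429237638349 0.05393664037839932
```

>>> {"name": "send_rows", "arguments": {"moves": "8.8 -3 5.5 -3.9 0 0 0;8.8 -3 5.5 -3.9 0 0 0;8.8 -3 5.5 -3.9 0 0 0;8.8 -3 5.5 -3.9 0 0 0"}}

```text
t: 1.0
tool_pos: [430.3, -343.5, 97.4]
eef_rot: [0.316, 0.098, 0.702, -0.631]
wrist_force: [0.5, 0.5, 0.8]
gripper_width: 87.7
```

```bash
cat >> h.py <<'E'
def snap(name,tag,crop=None):
    from bench import viewer
    i=viewer.camera_info(name); p,d=viewer.snapshot(name); K,V=np.array(i['K']),np.array(i['view'])
    np.savez(f'pics/{tag}.npz',p=p,d=d,K=K,view=V); cv2.imwrite(f'pics/{tag}.png',p[...,::-1])
    return p,d,K,V,cloud(d,K,V)
E
python3 - <<'E'
from h import *
from bench import ctrl
s=ctrl.state(); hs=.33; print(s['tool_pos'],s['qvel'].round(2))
move(s,[420.4,-347.4,43],Rt(hs,.6,-1))
p,d,K,V,W=snap('wrist','w1')
print(pix([420.4,-347.4,48],K,V))
m=(W[...,2]>30)&(W[...,2]<70)&(np.hypot(W[...,0]-515,W[...,1]+315)<160)
P=W[m]; D=np.hypot(P[:,0]-515,P[:,1]+315); H=P[(D>50)]
print(len(P),len(H)); 
if len(H)>20:
    r=cv2.minAreaRect(H[:,:2].astype(np.float32)); print(r,cv2.boxPoints(r))
E
```

```text
[ 430.32193942 -343.51795453   97.35622841] [-0.02 -0.   -0.04  0.    0.   -0.  ]
cm [3.96 5.74 0.08] rot [ 0.002 -0.007 -0.003] rows 1.3958311240440673 0.04871829033196822
(np.float64(281.98388394531673), np.float64(287.93362398560976))
4775 1777
((434.44195556640625, -343.8721923828125), (71.7582778930664, 11.962138175964355), 19.461280822753906) [[ 398.62    -350.1867 ]
 [ 402.6054  -361.4654 ]
 [ 470.26392 -337.55768]
 [ 466.2785  -326.279  ]]
```

View pics/w1.png

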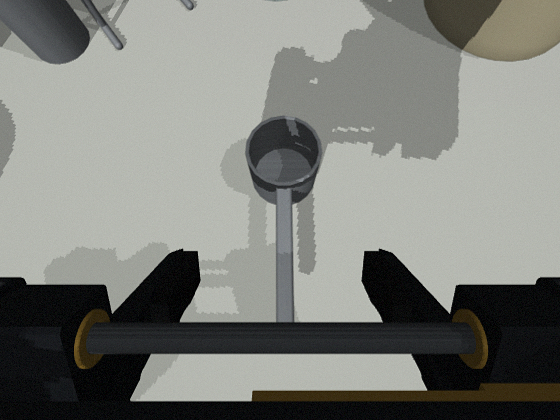

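```bash
python3 - <<'E'
from h import *
from bench import ctrl
move(ctrl.state(),[420.4,-348.6,43],Rt(.34,.6,-1))
E
```

```text
cm [4.02 5.8  0.05] rot [-0.006 -0.015 -0.003] rows 1.410619500520706 0.10728962204539841
```

>>> {"name": "send_rows", "arguments": {"moves": "8.8 4 5.75 0.2 0.01 0 0;8.8 4 5.75 0.2 0.01 0 0;8.8 4 5.75 0.2 0.01 0 0;4 4 5.75 0.2 0.01 0 0;1 4 5.75 0.2 0.01 0 0"}}

```text
t: 1.55
tool_pos: [431.4, -348.8, 30.0]
eef_rot: [0.316, 0.1, 0.697, -0.636]
wrist_force: [-0.5, 0.7, 0.3]
gripper_width: 74.3
```

>>> {"name": "send_rows", "arguments": {"moves": "0.5 0 0 0 0 0 0;0.5 0 0 0 0 0 0;0.5 0 0 0 0 0 0;0.5 0 0 0 0 0 0;0.5 0 0 0 0 0 0", "force": 55}}

```text
t: 2.05
tool_pos: [431.5, -348.7, 30.1]
eef_rot: [0.316, 0.1, 0.697, -0.636]
wrist_force: [0.9, -0.5, 0.6]
gripper_width: 33.9
```

```bash
python3 - <<'E'
from h import *
from bench import ctrl
s=ctrl.state();print(s); p,R=cur(s); print(p-18.7*R.as_matrix()[:,1])
move(s,[420.4,-348.6,43],Rt(.34,.6,-1))
move(s,[420.4,-348.6,123],Rt(.34,.6,-1))
E
```

```text
{'t': 2.05, 'qpos': array([-1.07721542,  0.23412162,  2.223317  ,  0.90483709,  0.78882143,
       -0.51905833]), 'qvel': array([ 0.00117399,  0.00292518,  0.00291335, -0.00058507, -0.00148522,
       -0.00152121]), 'joint_efforts': array([-2.16187810e-02, -3.70850658e+01, -2.41842556e+01,  1.80222474e+00,
        1.40772566e+00,  1.01389212e-02]), 'tool_pos': array([ 431.45132204, -348.70433034,   30.07389966]), 'eef_rot': array([ 0.31576282,  0.10029801,  0.69708774, -0.63584812]), 'wrist_force': array([ 0.89671425, -0.46003666,  0.56650901]), 'moment': array([-0.06753126,  0.29118447,  0.03319951]), 'gripper_width': 33.86328290617681}
[ 421.32737725 -351.90717184   45.4666755 ]
cm [ 0.13  0.21 -0.38] rot [-0.019 -0.014 -0.004] rows 0.09085463796910737 0.15792999945498823
cm [-4.41 -6.38 -0.32] rot [-0.019 -0.014 -0.004] rows 1.5516969172216712 0.15792999945498823
```

>>> {"name": "send_rows", "arguments": {"moves": "3 0.15 0.2 -0.35 -0.02 -0.01 0;2.5 0.15 0.2 -0.35 -0.02 -0.01 0;0.5 0.15 0.2 -0.35 -0.02 -0.01 0;0.5 0.15 0.2 -0.35 -0.02 -0.01 0;0.5 0.15 0.2 -0.35 -0.02 -0.01 0", "force": 55}}

```text
t: 2.55
tool_pos: [430.3, -345.5, 27.5]
eef_rot: [0.32, 0.094, 0.702, -0.629]
wrist_force: [0.0, -0.8, -0.4]
gripper_width: 10.8
```

>>> {"name": "send_rows", "arguments": {"moves": "0.5 0 0 0 0 0 0;0.5 0 0 0 0 0 0"}}

```text
t: 2.75
tool_pos: [430.3, -345.5, 27.5]
eef_rot: [0.32, 0.094, 0.702, -0.629]
wrist_force: [-0.3, -0.4, 0.5]
gripper_width: 10.6
```

```bash
python3 - <<'E'
from h import *
from bench import ctrl
s=ctrl.state();print(s['wrist_force'],s['gripper_width']); p,R=cur(s); print(p-18.7*R.as_matrix()[:,1])
move(s,[420.4,-348.6,43],Rt(.34,.6,-1))
E
```

```text
[-0.31759056 -0.37104981  0.46934999] 10.623240857957295
[ 420.28370106 -349.02677129   42.8721436 ]
cm [-0.02  0.   -0.03] rot [ 0.001 -0.004 -0.004] rows 0.008159419011761992 0.03555375405886619
```

>>> {"name": "send_rows", "arguments": {"moves": "0.5 -1.2 -1.6 0 0 0 0;0.5 -2.8 -4.1 0 0 0 0;0.5 -5.1 -7.4 0 0 0 0;0.5 -7.4 -10.7 0 0 0 0;0.5 -8.2 -12 0 0 0 0"}}

```text
t: 3.25
tool_pos: [431.0, -347.9, 177.1]
eef_rot: [0.322, 0.094, 0.699, -0.631]
wrist_force: [0.5, -0.1, -1.6]
gripper_width: 10.8
```

```bash
python3 - <<'E'
from h import *
from bench import ctrl
s=ctrl.state();print(s['wrist_force'],s['moment'],s['gripper_width']); p,R=cur(s); print(p-18.7*R.as_matrix()[:,1])
move(s,[480,-80,190],Rt(.4,.6,-1))
move(s,[452,176,190],Rt(.463,.6,-1))
E
```

```text
[ 0.46640207 -0.14342138 -1.59467505] [-0.165803    0.42478624 -0.05086109] 10.824129236399202
[ 420.89672222 -351.38514347  192.46311373]
cm [-11.87   8.41 -23.73] rot [-0.039 -0.05  -0.005] rows 5.566369051903437 0.41960959924946245
cm [-16.72  11.65 -48.87] rot [-0.074 -0.101 -0.005] rows 10.59038746955401 0.8385727803080647
```

>>> {"name": "send_rows", "arguments": {"moves": "0.5 -1.2 0.8 -2.4 0 0 0;0.5 -3.6 2.5 -7.1 -0.01 -0.01 0;0.5 -6 4.2 -12 -0.02 -0.02 0;0.5 -8.3 5.9 -16.6 -0.03 -0.03 0;0.5 -10.7 7.6 -21.4 -0.04 -0.04 0"}}

```text
t: 3.75
tool_pos: [478.2, -123.1, 173.3]
eef_rot: [0.337, 0.075, 0.706, -0.619]
wrist_force: [0.6, -1.1, -1.0]
gripper_width: 10.5
```

```bash
python3 - <<'E'
from h import *
from bench import ctrl
s=ctrl.state();print(s['gripper_width'],s['qpos']); p,R=cur(s); print(p-18.7*R.as_matrix()[:,1])
move(s,[452,176,170],Rt(.463,.6,-1))
E
```

```text
10.514725917284657 [-0.65432071 -0.24351942  2.36049336  0.7250231   0.84282415  0.08065982]
[ 468.42793253 -127.28569616  188.7197163 ]
cm [ -7.1    7.46 -28.69] rot [-0.033 -0.062 -0.004] rows 6.097253490021251 0.4722805404938066
```

>>> {"name": "send_rows", "arguments": {"moves": "0.5 -1.2 1.2 -4.8 -0.01 -0.01 0;0.5 -2.4 2.5 -9.5 -0.01 -0.02 0;0.5 -3.6 3.7 -14.3 -0.02 -0.03 0;0.5 -4.7 5 -19.1 -0.02 -0.04 0;0.5 -5.9 6.2 -23.9 -0.03 -0.05 0"}}

```text
t: 4.25
tool_pos: [462.6, 125.6, 156.6]
eef_rot: [0.355, 0.054, 0.707, -0.61]
wrist_force: [0.7, -0.7, -1.6]
gripper_width: 10.9
```

```bash
python3 - <<'E'
from h import *
from bench import ctrl
s=ctrl.state();print(s['gripper_width'],s['qpos']); p,R=cur(s); print(p-18.7*R.as_matrix()[:,1])
move(s,[452,176,100],Rt(.463,.6,-1))
E
```

```text
10.90176357463601 [ 0.05267319 -0.39364179  2.49534834  0.46526881  0.52256149  0.82881466]
[453.10820454 120.93288463 171.97433039]
cm [ 2.21  7.25 -4.97] rot [-0.003 -0.012 -0.003] rows 1.8134618000432419 0.08572839327385472
```

```bash
python3 - <<'E'
from h import *
from bench import ctrl
s=ctrl.state();move(s,[465.5,183,82],Rt(.463,.6,-1))
E
```

```text
cm [ 1.98  9.6  -5.01] rot [-0.003 -0.012 -0.003] rows 2.2007888738248296 0.08572839327385472
```

>>> {"name": "send_rows", "arguments": {"moves": "0.5 1.3 2.5 -2.5 0 -0.01 0;0.5 2.5 5 -4.5 0 -0.01 0;0.5 3.8 7.3 -5 0 -0.01 0;0.5 4.2 9.4 -5 0 -0.01 0;0.5 4.2 9.4 -5 0 -0.01 0"}}

```text
t: 4.75
tool_pos: [454.2, 179.2, 51.0]
eef_rot: [0.356, 0.048, 0.706, -0.61]
wrist_force: [-0.9, -0.3, -0.1]
gripper_width: 11.2
```

```bash
python3 - <<'E'
from h import *
from bench import ctrl
s=ctrl.state();print(s['gripper_width'],s['qpos']); p,R=cur(s); print(p-18.7*R.as_matrix()[:,1])
move(s,[465.5,183,82],Rt(.463,.6,-1))
p,d,K,V,W=snap('wrist','w2')
snap('scene','s2')
a=cv2.imread('pics/w2.png');b=cv2.imread('pics/s2.png')[90:300,200:560]
cv2.imwrite('pics/ws2.png',np.hstack([cv2.resize(a,(400,300)),cv2.resize(b,(400,233))[:233] if 0 else cv2.resize(b,(400,300))]))
E
```

```text
11.242838448266157 [ 0.23683111 -0.1492501   2.5672939   0.73552662  0.1883791   0.65872332]
[444.80142288 174.53922945  66.53113356]
cm [-2.72 -0.03  0.16] rot [-0.    -0.003  0.005] rows 0.5456553351627033 0.03828541911561726
```

View pics/ws2.png

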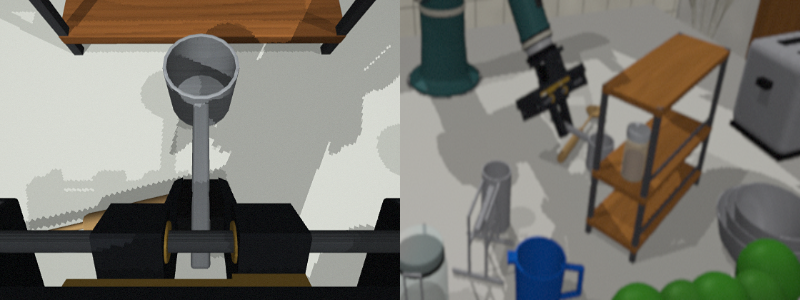

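```bash
cat >> h.py <<'E'
def heldcheck(W,g,head,hz):
    """bar in hand: points in the frame of the handle (x towards bowl) from the grasp point g"""
    c,s_=np.cos(head),np.sin(head); P=W.reshape(-1,3)-g; L=np.stack([P[:,0]*c+P[:,1]*s_,-P[:,0]*s_+P[:,1]*c,P[:,2]],1)
    m=(L[:,0]>20)&(L[:,0]<62)&(abs(L[:,1])<20)&(abs(L[:,2])<20); H=L[m]
    k=np.polyfit(H[:,0],H[:,2],1); ky=np.polyfit(H[:,0],H[:,1],1); print('handle top n',len(H),'slope z',k[0].round(3),'z at 0',k[1].round(1),'slope y',ky[0].round(3),'y0',ky[1].round(1))
    m=(L[:,0]>60)&(L[:,0]<145)&(abs(L[:,1])<40)&(L[:,2]>hz-4)&(L[:,2]<hz+22); B=L[m]
    if len(B)>30:
        k=np.linalg.lstsq(np.c_[B[:,:2],np.ones(len(B))],B[:,2],rcond=None)[0]
        print('rim',len(B),'circle',cv2.minEnclosingCircle(B[:,:2].astype(np.float32)),'zmax',np.percentile(B[:,2],[50,95]).round(1))
E
python3 - <<'E'
from h import *
from bench import ctrl
f=np.load('pics/w2.npz'); W=cloud(f['d'],f['K'],f['view'])
s=ctrl.state();p,R=cur(s);g=p-18.7*R.as_matrix()[:,1]
heldcheck(W,g,.463,7)
move(s,[465.5,183,82],Rt(.463,.6,-1))
E
```

```text
handle top n 1884 slope z -0.023 z at 0 3.5 slope y -0.01 y0 1.5
rim 2609 circle ((94.59326934814453, 2.527310371398926), 34.47150802612305) zmax [7.7 9.3]
cm [-2.43  0.14  0.06] rot [-0.002 -0.002  0.   ] rows 0.4865852949143751 0.019985117192186288
```

>>> {"name": "send_rows", "arguments": {"moves": "0.5 -1.3 0 0 0 0 0;0.5 -2.5 0 0.05 0 0 0;0.5 -2.5 0 0.05 0 0 0"}}

```text
t: 5.15
tool_pos: [477.3, 187.7, 71.2]
eef_rot: [0.359, 0.051, 0.705, -0.61]
wrist_force: [0.1, -0.4, -0.1]
gripper_width: 11.2
```

```bash
python3 - <<'E'
from h import *
from bench import ctrl
s=ctrl.state();p,R=cur(s);print(p-18.7*R.as_matrix()[:,1])
move(s,[465.5,183,84],Rt(.463,.6,-1))
move(s,[543.4,221.9,84],Rt(.463,.6,-1))
move(s,[543.4,221.9,74],Rt(.463,.6,-1))
E
```

```text
[467.76546557 182.97085872  86.59834453]
cm [ 0.32  0.1  -0.11] rot [-0.004 -0.002 -0.005] rows 0.07097611759650194 0.04137860978787724
cm [-6.84  5.05 -0.14] rot [-0.004 -0.002 -0.005] rows 1.700679671116769 0.04137860978787724
cm [-6.27  5.87 -0.14] rot [-0.004 -0.002 -0.005] rows 1.7185755372837772 0.04137860978787724
```

>>> {"name": "send_rows", "arguments": {"moves": "0.5 0 0.4 -0.1 0 0 0;0.5 -1.6 1.6 -0.1 0 0 0;0.5 -3.4 2.8 -0.1 0 0 0;0.5 -5.2 4 -0.1 0 0 0;0.5 -6.8 5.05 -0.1 0 0 0"}}

```text
t: 5.65
tool_pos: [553.0, 226.0, 68.1]
eef_rot: [0.359, 0.051, 0.705, -0.61]
wrist_force: [-0.1, -0.3, -1.5]
gripper_width: 10.9
```

>>> {"name": "send_rows", "arguments": {"moves": "0.5 0 0 0 0 0 0;0.5 0 0 0 0 0 0"}}

```text
t: 5.85
tool_pos: [552.1, 225.7, 67.5]
eef_rot: [0.358, 0.051, 0.705, -0.61]
wrist_force: [-1.2, -0.4, -2.2]
gripper_width: 11.1
```

```bash
python3 - <<'E'
from h import *
from bench import ctrl
s=ctrl.state();p,R=cur(s);g=p-18.7*R.as_matrix()[:,1];print(g,s['wrist_force'])
p,d,K,V,W=snap('wrist','w3'); heldcheck(W,g,.463,7)
move(s,[543.4,221.9,76],Rt(.463,.6,-1))
E
```

```text
[542.57210491 221.03159844  82.87358601] [-1.22316825 -0.36579611 -2.23568833]
handle top n 1888 slope z -0.014 z at 0 6.4 slope y -0.01 y0 0.5
rim 1128 circle ((60.61894989013672, -0.10606956481933594), 39.83885955810547) zmax [25.6 28.7]
cm [ 0.3   0.63 -0.05] rot [-0.003 -0.002 -0.003] rows 0.14011914101569975 0.03340446257419367
```

View pics/w3.png

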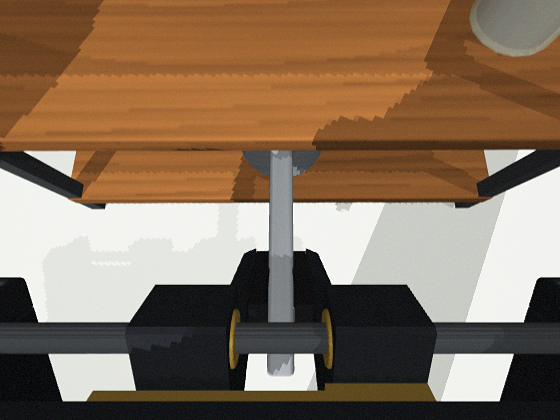

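>>> {"name": "send_rows", "arguments": {"moves": "0.5 0.2 0.3 0 0 0 0;0.5 0.35 0.5 0 0 0 0;0.5 0.45 0.65 0 0 0 0;0.5 0.55 0.75 0 0 0 0;0.5 0.55 0.75 0 0 0 0"}}

```text
t: 6.4
tool_pos: [551.1, 225.3, 57.7]
eef_rot: [0.358, 0.051, 0.705, -0.61]
wrist_force: [0.7, 0.1, -0.1]
gripper_width: 10.4
```

```bash
python3 - <<'E'
from h import *
from bench import ctrl
s=ctrl.state();p,R=cur(s);g=p-18.7*R.as_matrix()[:,1];print(g,s['wrist_force'],s['moment'])
p,d,K,V,W=snap('wrist','w4'); heldcheck(W,g,.463,7)
E
```

```text
[541.56488052 220.5896386   73.11339784] [ 0.65758233  0.05811195 -0.0736079 ] [-0.12503928  0.29816509  0.01877003]
handle top n 1899 slope z -0.005 z at 0 6.5 slope y -0.009 y0 0.4
rim 844 circle ((75.74229431152344, 0.0675700232386589), 16.58865737915039) zmax [ 6.4 11.5]
```

>>> {"name": "send_rows", "arguments": {"moves": "1 0.05 0.08 0 0 0 0;2 0.05 0.08 0 0 0 0;3.5 0.05 0.08 0 0 0 0;4 0.05 0.08 0 0 0 0;4 0.05 0.08 0 0 0 0"}}

```text
t: 6.95
tool_pos: [551.4, 225.4, 57.1]
eef_rot: [0.358, 0.051, 0.705, -0.61]
wrist_force: [0.0, 0.1, 0.2]
gripper_width: 39.3
```

```bash
python3 - <<'E'
from h import *
from bench import ctrl
s=ctrl.state();p,R=cur(s);g=p-18.7*R.as_matrix()[:,1];print(g,s['wrist_force'],s['gripper_width'])
p,d,K,V,W=snap('wrist','w5'); heldcheck(W,g,.463,7)
E
```

```text
[541.88741929 220.70989945  72.48160152] [0.03120996 0.12465028 0.16831171] 39.34192419068057
handle top n 1899 slope z -0.001 z at 0 6.7 slope y -0.011 y0 0.5
rim 828 circle ((75.44004821777344, -0.8678401708602905), 16.367753982543945) zmax [ 6.8 11. ]
```

>>> {"name": "send_rows", "arguments": {"moves": "4 0 -2 0 0 0 0;4 0 -5 0 0 0 0;4 0 -9 0 0 0 0;6 0 -12 0 0 0 0;8.8 0 -12 0 0 0 0"}}

```text
t: 7.5
tool_pos: [491.7, 195.4, 160.5]
eef_rot: [0.361, 0.053, 0.704, -0.609]
wrist_force: [1.1, 0.6, 0.4]
gripper_width: 54.0
```

```bash
python3 - <<'E'
from h import *
from bench import ctrl
s=ctrl.state();print(s['tool_pos'],s['qpos'])
move(s,[530,20,230],Rt(.6,0,-1))
E
```

```text
[491.68363553 195.43767173 160.52028383] [ 0.25972463 -0.28463715  2.41950207  0.27577488  0.41918109  1.15214696]
cm [ 0.67 -6.6  17.44] rot [-0.046 -0.136 -0.609] rows 3.7322968811390167 4.1731322877669665
```

>>> {"name": "send_rows", "arguments": {"moves": "8.8 0.7 -6.6 17.4 -0.05 -0.14 -0.61;8.8 0.7 -6.6 17.4 -0.05 -0.14 -0.61;8.8 0.7 -6.6 17.4 -0.05 -0.14 -0.61;8.8 0.7 -6.6 17.4 -0.05 -0.14 -0.61;8.8 0.7 -6.6 17.4 -0.05 -0.14 -0.61"}}

```text
t: 8.0
tool_pos: [534.8, 17.4, 212.0]
eef_rot: [-0.21, 0.21, -0.675, 0.675]
wrist_force: [0.6, 1.1, 0.9]
gripper_width: 88.1
```

```bash
python3 - <<'E'
from h import *
from bench import ctrl
s=ctrl.state();print(s['tool_pos'],s['qpos'])
move(s,[581,-48.5,200],Rt(2.58,0,-1))
E
```

```text
[534.82327065  17.40745082 212.04370115] [-1.35769475e-02  1.84904319e-02  1.93245745e+00 -7.37568512e-04
  1.19119593e+00  9.54405284e-01]
cm [-0.07  3.08  8.05] rot [ 1.000e-03 -1.977e+00  1.000e-03] rows 1.7229344233567183 13.179416921072418
```

>>> {"name": "send_rows", "arguments": {"moves": "8.8 0 1 8 0 -1.977 0;8.8 0 1 8 0 -1.977 0;8.8 0 1 8 0 -1.977 0;8.8 0 1 8 0 -1.977 0;8.8 0 1 8 0 -1.977 0"}}

```text
t: 8.5
tool_pos: [579.7, -47.6, 199.3]
eef_rot: [0.444, -0.446, 0.551, -0.548]
wrist_force: [-0.2, -0.4, 0.6]
gripper_width: 88.3
```

>>> {"name": "send_rows", "arguments": {"moves": "8.8 0 0 0 0 -1.25 0;8.8 0 0 0 0 -1.25 0;8.8 0 0 0 0 -1.25 0;8.8 0 0 0 0 -1.25 0;8.8 0 0 0 0 -1.25 0"}}

```text
t: 9.0
tool_pos: [579.1, -46.2, 196.8]
eef_rot: [0.616, -0.615, 0.35, -0.346]
wrist_force: [0.2, 0.4, -0.1]
gripper_width: 87.9
```

```bash
python3 - <<'E'
from h import *
from bench import ctrl
s=ctrl.state();print(s['tool_pos'],s['qpos'])
move(s,[581,-48.5,190],Rt(2.58,0,-1))
E
```

```text
[579.07520131 -46.17741086 196.77679347] [-0.12438663  0.12099793  1.85216989  0.00357821  1.17401601 -0.66671978]
cm [0.31 2.55 0.05] rot [ 0.001 -0.468 -0.006] rows 0.5130950305812044 3.1220447125235253
```

>>> {"name": "send_rows", "arguments": {"moves": "8.8 0.3 2.5 0 0 -0.468 0;8.8 0.3 2.5 0 0 -0.468 0;8.8 0.3 2.5 0 0 -0.468 0;8.8 0.3 2.5 0 0 -0.468 0;8.8 0.3 2.5 0 0 -0.468 0"}}

```text
t: 9.5
tool_pos: [580.0, -47.8, 170.3]
eef_rot: [0.68, -0.678, 0.199, -0.194]
wrist_force: [-0.6, -0.5, 0.2]
gripper_width: 88.1
```

```bash
python3 - <<'E'
from h import *
from bench import ctrl
s=ctrl.state();print(s['tool_pos'],s['qpos'])
move(s,[581,-48.5,80],Rt(2.58,0,-1))
p,d,K,V,W=snap('wrist','w6')
print('expected rim px',pix([581,-48.5,100],K,V))
m=(W[...,2]>92)&(W[...,2]<106)&(np.hypot(W[...,0]-581,W[...,1]+48.5)<40)
print(cv2.minEnclosingCircle(W[m][:,:2].astype(np.float32)),m.sum(),W[m].mean(0))
E
```

```text
[580.03221408 -47.82309956 170.30305143] [-0.12743641  0.14644409  1.87477634  0.00449607  1.12750052 -1.13637105]
cm [ 2.10e-01  1.09e+01 -1.00e-02] rot [-0.001 -0.002 -0.008] rows 2.1801889848858087 0.05662541178539095
expected rim px (np.float64(279.9772544922095), np.float64(220.08970305049488))
((588.6823120117188, -48.941139221191406), 33.30551528930664) 1448 [588.08673254 -47.42930738  99.03715669]
```

View pics/w6.png

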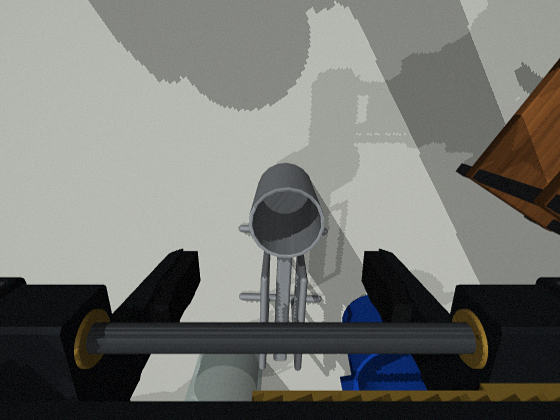

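```bash
python3 - <<'E'
from h import *
from bench import ctrl
f=np.load('pics/w6.npz');K,V=f['K'],f['view']
c=ray(285.5,222,100,K,V); e=ray(280,359,93,K,V); print(c,e,np.linalg.norm((e-c)[:2]),np.arctan2(*(c-e)[1::-1]))
W=cloud(f['d'],K,V)
# handle points
v,u=np.mgrid[:420,:560]; m=(u>270)&(u<297)&(v>275)&(v<355)&(abs(W[...,2]-93)<5); print(m.sum()); r=cv2.minAreaRect(W[m][:,:2].astype(np.float32)); print(r,cv2.boxPoints(r))
move(ctrl.state(),[c[0],c[1],80],Rt(np.arctan2(*(c-e)[1::-1]),0,-1))
E
```

```text
[584.55814082 -45.775762   100.        ] [ 699.43980179 -123.25858192   93.        ] 138.56905646641468 2.548215640757496
659
((662.0706787109375, -94.29994201660156), (18.219398498535156, 83.63994598388672), 56.43635177612305) [[ 622.1868    -78.77009 ]
 [ 691.88165  -125.01151 ]
 [ 701.9545   -109.829796]
 [ 632.2597    -63.58837 ]]
cm [ 0.33 10.94  0.41] rot [-0.001  0.029 -0.008] rows 2.1910063261623582 0.20101365401813412
```

>>> {"name": "send_rows", "arguments": {"moves": "8.8 0.25 3 0.3 0 0.03 0;8.8 0.25 6 0.3 0 0.03 0;8.8 0.25 9 0.3 0 0.03 0;8.8 0.25 10.9 0.3 0 0.03 0;7 0.25 10.9 0.3 0 0.03 0"}}

```text
t: 10.05
tool_pos: [580.3, -45.7, 58.2]
eef_rot: [0.677, -0.675, 0.212, -0.203]
wrist_force: [-0.5, -0.0, -0.0]
gripper_width: 82.3
```

>>> {"name": "send_rows", "arguments": {"moves": "5 0 0 0 0 0 0;5 0 0 0 0 0 0;5 0 0 0 0 0 0;5 0 0 0 0 0 0;5 0 0 0 0 0 0", "force": 40}}

```text
t: 10.55
tool_pos: [581.6, -45.7, 59.6]
eef_rot: [0.677, -0.675, 0.212, -0.204]
wrist_force: [0.3, 0.4, 3.7]
gripper_width: 57.6
```

```bash
python3 - <<'E'
from h import *
from bench import ctrl
s=ctrl.state();print(s['tool_pos'],s['gripper_width'],s['wrist_force'])
move(s,[583.5,-46.8,80],Rt(2.55,0,-1))
E
```

```text
[581.55533671 -45.67942823  59.61802919] 57.64431290360331 [0.30528778 0.37522535 3.6657659 ]
cm [ 0.22 -0.17  0.02] rot [ 0.001 -0.005 -0.011] rows 0.05609428560738115 0.08117328551888985
```

>>> {"name": "send_rows", "arguments": {"moves": "5 0 -1 0 0 0 0;5 0 -3 0 0 0 0;5 0 -6 0 0 0 0;5 0 -9 0 0 0 0;5 0 -12 0 0 0 0"}}

```text
t: 11.05
tool_pos: [582.2, -46.5, 181.0]
eef_rot: [0.677, -0.675, 0.212, -0.204]
wrist_force: [0.2, 0.1, -1.7]
gripper_width: 57.9
```

```bash
python3 - <<'E'
from h import *
from bench import ctrl
s=ctrl.state();print(s['tool_pos'],s['gripper_width'],s['wrist_force'])
move(s,[565,25,200],Rt(.1,0,-1))
p,d,K,V,W=snap('wrist','w7'); snap('scene','s7')
a=cv2.imread('pics/w7.png');b=cv2.imread('pics/s7.png')[90:300,200:480]
cv2.imwrite('pics/ws7.png',np.hstack([cv2.resize(a,(400,300)),cv2.resize(b,(400,300))]))
E
```

```text
[582.16844644 -46.47289089 180.96981237] 57.93594611292748 [ 0.21488943  0.14826131 -1.68264448]
cm [-5.43  0.02  4.95] rot [ 0.015  2.445 -0.004] rows 1.470134512014375 16.301467987434673
```

View pics/ws7.png

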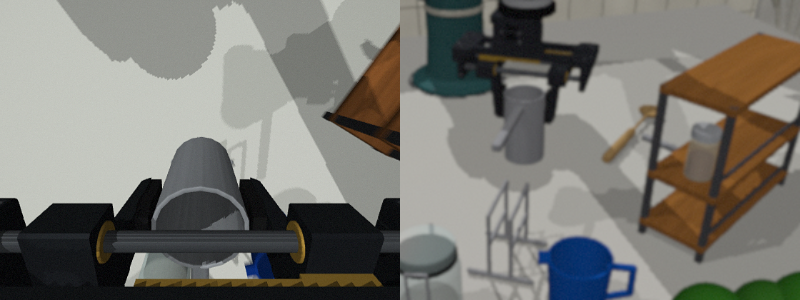

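>>> {"name": "send_rows", "arguments": {"moves": "5 -1 0 1 0 2.445 0;5 -2.2 0 2 0 2.445 0;5 -3.5 0 3 0 2.445 0;5 -4.5 0 4 0 2.445 0;5 -5.4 0 5 0 2.445 0"}}

```text
t: 11.65
tool_pos: [568.0, 25.3, 184.1]
eef_rot: [0.552, -0.551, 0.447, -0.438]
wrist_force: [0.5, 0.7, -1.4]
gripper_width: 57.6
```

>>> {"name": "send_rows", "arguments": {"moves": "5 0 0 0 0 1.7 0;5 0 0 0 0 1.7 0;5 0 0 0 0 1.7 0;5 0 0 0 0 1.7 0;5 0 0 0 0 1.7 0"}}

```text
t: 12.15
tool_pos: [566.9, 25.2, 182.5]
eef_rot: [0.349, -0.353, 0.618, -0.61]
wrist_force: [-0.7, -0.7, -1.5]
gripper_width: 57.6
```

>>> {"name": "send_rows", "arguments": {"moves": "5 0 0 0 0 0.9 0;5 0 0 0 0 0.9 0;5 0 0 0 0 0.9 0;5 0 0 0 0 0.9 0;5 0 0 0 0 0.9 0"}}

```text
t: 12.65
tool_pos: [565.7, 25.1, 180.9]
eef_rot: [0.098, -0.106, 0.703, -0.697]
wrist_force: [0.9, -0.1, -1.1]
gripper_width: 57.6
```

```bash
python3 - <<'E'
from h import *
from bench import ctrl
s=ctrl.state();print(s['tool_pos'],s['gripper_width'],s['wrist_force'],s['qpos'])
move(s,[565,25,200],Rt(.1,0,-1))
E
```

```text
[565.74373773  25.11532863 180.85397031] 57.57145409698538 [ 0.91799633 -0.0762852  -1.10110536] [-0.00383414  0.1114939   1.89363407  0.00767911  1.14929968  1.27473575]
cm [ 0.08 -0.04 -0.01] rot [0.009 0.189 0.011] rows 0.01749730241009568 1.2640135206583365
```

>>> {"name": "send_rows", "arguments": {"moves": "5 0.1 2 0 0.01 0.19 0.01;5 0.1 5 0 0.01 0.19 0.01;5 0.1 8 0 0.01 0.19 0.01;5 0.1 10.5 0 0.01 0.19 0.01;5 0.1 11.5 0 0.01 0.19 0.01"}}

```text
t: 13.15
tool_pos: [559.7, 25.6, 61.7]
eef_rot: [-0.032, 0.038, -0.706, 0.706]
wrist_force: [-0.8, -0.8, -2.0]
gripper_width: 57.7
```

```bash
python3 - <<'E'
from h import *
from bench import ctrl
s=ctrl.state();print(s['tool_pos'],s['gripper_width'],s['wrist_force'])
move(s,[565,25,79],Rt(.1,0,-1))
E
```

```text
[559.68222089  25.56095779  61.69588182] 57.679840433706836 [-0.76249806 -0.82655266 -2.00497487]
cm [-0.52  0.14  0.11] rot [-0.    -0.001  0.008] rows 0.11052951534743323 0.05663115870941572
```

>>> {"name": "send_rows", "arguments": {"moves": "5 -0.1 0.05 0 0 0 0;5 -0.1 0.15 0 0 0 0.008;5 -0.1 0.2 0 0 0 0.008;5 -0.1 0.2 0 0 0 0.008"}}

```text
t: 13.55
tool_pos: [561.4, 25.7, 60.7]
eef_rot: [-0.035, 0.035, -0.706, 0.706]
wrist_force: [-0.1, 0.1, -1.3]
gripper_width: 57.7
```

```bash
python3 - <<'E'
from h import *
from bench import ctrl
s=ctrl.state();print(s['tool_pos'],s['gripper_width'],s['wrist_force'])
E
```

```text
[561.42680812  25.67036715  60.66683872] 57.66629735713489 [-0.07833795  0.06551993 -1.30642702]
```

>>> {"name": "send_rows", "arguments": {"moves": "5 0 0.1 0 0 0 0;5 0 0.2 0 0 0 0;5 0 0.2 0 0 0 0"}}

```text
t: 13.85
tool_pos: [562.2, 25.6, 59.6]
eef_rot: [-0.036, 0.034, -0.706, 0.706]
wrist_force: [-1.8, -1.0, 2.6]
gripper_width: 57.8
```

```bash
python3 - <<'E'
from h import *
from bench import ctrl
s=ctrl.state();print(s['tool_pos'],s['gripper_width'],s['wrist_force'])
E
```

```text
[562.17319042  25.62401939  59.59381242] 57.84299381599026 [-1.83811214 -1.01059604  2.59681533]
```

Contact (Fz +2.6). Release and rise.

>>> {"name": "send_rows", "arguments": {"moves": "6.5 0 0 0 0 0 0;7.5 0 0 0 0 0 0;8.8 0 0 0 0 0 0;8.8 0 0 0 0 0 0;8.8 0 0 0 0 0 0"}}

```text
t: 14.35
tool_pos: [562.1, 25.6, 59.4]
eef_rot: [-0.036, 0.034, -0.706, 0.706]
wrist_force: [-0.6, -0.1, 0.5]
gripper_width: 87.9
```

>>> {"name": "send_rows", "arguments": {"moves": "8.8 0 -2 0 0 0 0;8.8 0 -5 0 0 0 0;8.8 0 -9 0 0 0 0;8.8 0 -12 0 0 0 0;8.8 0 -12 0 0 0 0"}}

```text
t: 14.85
tool_pos: [565.4, 25.7, 185.2]
eef_rot: [-0.04, 0.031, -0.706, 0.707]
wrist_force: [0.7, 0.3, 0.5]
gripper_width: 88.2
```

```bash
python3 - <<'E'
from h import *
from bench import ctrl
s=ctrl.state();print(s['tool_pos'],s['gripper_width'])
hd=.1; g=np.array([562-100*np.cos(hd),25.6-100*np.sin(hd),160]); print(g)
move(s,g,Rt(hd,.6,-1))
E
```

```text
[565.44981879  25.67638877 185.17073856] 88.21757339548807
[462.49958347  15.61665834 160.        ]
cm [ 9.34  3.94 -0.02] rot [-0.002 -0.     0.587] rows 2.0273877139250707 3.9156985451442705
```

>>> {"name": "send_rows", "arguments": {"moves": "8.8 9.3 3.9 0 0 0 0.59;8.8 9.3 3.9 0 0 0 0.59;8.8 9.3 3.9 0 0 0 0.59;8.8 9.3 3.9 0 0 0 0.59;8.8 9.3 3.9 0 0 0 0.59"}}

```text
t: 15.35
tool_pos: [464.3, 17.0, 136.1]
eef_rot: [0.238, 0.173, 0.686, -0.665]
wrist_force: [-0.4, -0.0, -1.5]
gripper_width: 88.5
```

```bash
python3 - <<'E'
from h import *
from bench import ctrl
s=ctrl.state();print(s['tool_pos'],s['gripper_width'],s['qpos'])
p,d,K,V,W=snap('wrist','w8')
D=np.hypot(W[...,0]-562,W[...,1]-25.6); m=(W[...,2]>84)&(W[...,2]<100)&(D<150)&(D>45)
H=W[m]; r=cv2.minAreaRect(H[:,:2].astype(np.float32)); print(len(H),r,'\n',cv2.boxPoints(r))
k=np.polyfit(H[:,0],H[:,1],1); print(np.arctan(k[0]),np.polyval(k,462.5),H[:,2].mean())
E
```

```text
[464.33844056  16.99657752 136.05435125] 88.51134264514467 [-0.09755855 -0.40918309  2.54183078  0.25960228  0.44050075  1.17291073]
2620 ((581.20361328125, -6.5139617919921875), (256.384521484375, 170.83074951171875), 25.219493865966797) 
 [[ 428.83594    16.138733]
 [ 501.62476  -138.4088  ]
 [ 733.5713    -29.166656]
 [ 660.7825    125.380875]]
0.09020346955985209 13.10438589300092 93.84423953855153
```

View pics/w8.png

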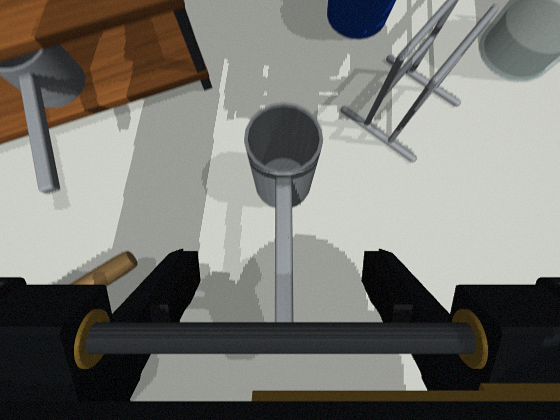

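```bash
python3 - <<'E'
from h import *
from bench import ctrl
f=np.load('pics/w8.npz');K,V=f['K'],f['view']; s=ctrl.state(); p,R=cur(s)
o=-V[:3,:3].T@V[:3,3]; print('cam in tool',R.inv().apply(o-p))
# handle line from pixels: (284,185)-(285,315), z=93
a,b=ray(283.5,190,93,K,V),ray(285,318,93,K,V); c=ray(283.5,141,100,K,V); print(a,b,c,np.arctan2(*(a-b)[1::-1]))
W=cloud(f['d'],K,V); v,u=np.mgrid[:420,:560]; m=(u>270)&(u<297)&(v>215)&(v<318)&(W[...,2]>84); H=W[m]; k=np.polyfit(H[:,0],H[:,1],1); print(m.sum(),np.arctan(k[0]),np.polyval(k,470),H[:,2].mean())
for g in ([470,16,150],[470,16,88]): move(s,g,Rt(.1,.35,-1))
E
```

```text
cam in tool [ -79.2726025  -145.45819326   -0.85878667]
[521.46760939  20.86802373  93.        ] [434.53421997  11.45423046  93.        ] [556.72099157  24.34274022 100.        ] 0.10786711712039894
1780 0.10158138111127546 16.060762901084818 94.12860971344612
cm [-0.18  1.1   0.08] rot [-0.    -0.002 -0.244] rows 0.22267931951653352 1.6286241832326478
cm [3.29 6.23 0.08] rot [-0.    -0.002 -0.244] rows 1.4094964314229432 1.6286241832326478
```

>>> {"name": "send_rows", "arguments": {"moves": "8.8 -0.1 1 0.1 0 0 -0.244;8.8 -0.1 1 0.1 0 0 -0.244;8.8 1.2 3 0.1 0 0 -0.244;8.8 2.2 4.5 0.1 0 0 -0.244;8.8 3.3 6.2 0.1 0 0 -0.244"}}

```text
t: 15.9
tool_pos: [481.0, 16.2, 72.8]
eef_rot: [0.158, 0.09, 0.701, -0.69]
wrist_force: [1.4, -0.2, 0.0]
gripper_width: 87.9
```

>>> {"name": "send_rows", "arguments": {"moves": "5 0 0 0 0 0 0;3.5 0 0 0 0 0 0;3.5 0 0 0 0 0 0;3.5 0 0 0 0 0 0;3.5 0 0 0 0 0 0"}}

```text
t: 16.4
tool_pos: [481.8, 16.2, 73.9]
eef_rot: [0.158, 0.09, 0.701, -0.69]
wrist_force: [0.5, 0.2, -0.2]
gripper_width: 50.6
```

```bash
python3 - <<'E'
from h import *
from bench import ctrl
s=ctrl.state();print(s['tool_pos'],s['gripper_width'],s['qpos'])
move(s,[470,16,88],Rt(.1,.35,-1))
E
```

```text
[481.83131233  16.1937502   73.91024108] 50.557607318104616 [-0.05464357 -0.13363327  2.40508966  0.10375633  0.52243044  1.33703596]
cm [ 0.63  0.14 -0.1 ] rot [-0.002 -0.001 -0.004] rows 0.1296156158235685 0.028596658396547223
```

>>> {"name": "send_rows", "arguments": {"moves": "2.5 0.4 0.1 -0.1 0 0 0;2.5 0.4 0.1 -0.1 0 0 0;0.5 0.4 0.1 -0.1 0 0 0;0.5 0.4 0.1 -0.1 0 0 0;0.5 0.4 0.1 -0.1 0 0 0", "force": 58}}

```text
t: 16.9
tool_pos: [478.3, 16.8, 71.6]
eef_rot: [0.158, 0.09, 0.701, -0.69]
wrist_force: [-0.9, -0.7, 1.1]
gripper_width: 10.5
```

>>> {"name": "send_rows", "arguments": {"moves": "0.5 0 0 0 0 0 0;0.5 0 0 0 0 0 0;0.5 0 0 0 0 0 0"}}

```text
t: 17.2
tool_pos: [478.4, 16.8, 71.7]
eef_rot: [0.158, 0.09, 0.701, -0.69]
wrist_force: [0.1, -0.0, 0.9]
gripper_width: 10.9
```

```bash
python3 - <<'E'
from h import *
from bench import ctrl
s=ctrl.state();p,R=cur(s);g=p-18.7*R.as_matrix()[:,1];print(g,s['gripper_width'],s['wrist_force'])
move(s,g+[0,0,60],R)
g2=np.array([644.5,272.3])-190*np.array([np.cos(.463),np.sin(.463)]); print(g2); move(s,[*g2,230],Rt(.463,.35,-1))
E
```

```text
[471.90588268  16.16857302  89.2038954 ] 10.88235845290602 [ 0.12765592 -0.00943867  0.88807422]
cm [-2.08 -5.63  0.01] rot [0. 0. 0.] rows 1.2000000000000006 0.0
[474.50384164 187.43949009]
cm [ -6.65 -12.57 -17.23] rot [-0.127 -0.342 -0.003] rows 4.469000221011962 2.433633364477621
```

>>> {"name": "send_rows", "arguments": {"moves": "0.5 -0.3 -1 0 0 0 0;0.5 -1.2 -3.2 0 0 0 0;0.5 -2.4 -6.5 0 0 0 0;0.5 -3.6 -9.8 0 0 0 0;0.5 -4.5 -12.2 0 0 0 0"}}

```text
t: 17.7
tool_pos: [478.7, 16.9, 204.7]
eef_rot: [0.159, 0.091, 0.701, -0.69]
wrist_force: [0.7, -0.1, -2.0]
gripper_width: 10.7
```

```bash
python3 - <<'E'
from h import *
from bench import ctrl
s=ctrl.state();p,R=cur(s);g=p-18.7*R.as_matrix()[:,1];print(g,s['gripper_width'],s['wrist_force'])
p,d,K,V,W=snap('wrist','w9'); heldcheck(W,g,.1,7)
move(s,[474.5,187.4,217],Rt(.463,.35,-1))
E
```

```text
[472.1989291   16.27656724 222.25363032] 10.746609928728603 [ 0.70990333 -0.10015615 -1.9917044 ]
handle top n 2728 slope z 0.001 z at 0 4.6 slope y 0.002 y0 0.2
rim 3543 circle ((86.81473541259766, 0.23760253190994263), 29.074161529541016) zmax [10.6 12.1]
cm [ -1.56   1.11 -17.24] rot [-0.128 -0.342 -0.006] rows 3.4693119120326443 2.434132426992235
```

>>> {"name": "send_rows", "arguments": {"moves": "0.5 -0.2 0.2 -2 -0.02 -0.04 0;0.5 -0.5 0.4 -5.5 -0.05 -0.12 0;0.5 -0.9 0.6 -9.5 -0.08 -0.2 0;0.5 -1.3 0.9 -13.5 -0.11 -0.28 0;0.5 -1.56 1 -16.5 -0.128 -0.34 0"}}

```text
t: 18.25
tool_pos: [482.6, 184.3, 204.5]
eef_rot: [0.284, -0.036, 0.705, -0.649]
wrist_force: [1.0, 0.1, -1.2]
gripper_width: 10.8
```

>>> {"name": "send_rows", "arguments": {"moves": "0.5 0 0 0 0 0 0;0.5 0 0 0 0 0 0"}}

```text
t: 18.45
tool_pos: [481.7, 184.5, 203.3]
eef_rot: [0.284, -0.038, 0.705, -0.649]
wrist_force: [-0.2, -0.1, -0.8]
gripper_width: 11.2
```

```bash
python3 - <<'E'
from h import *
from bench import ctrl
s=ctrl.state();p,R=cur(s);g=p-18.7*R.as_matrix()[:,1];print(g,s['gripper_width'],s['qpos'])
p,d,K,V,W=snap('wrist','w10'); heldcheck(W,g,.463,7)
u=np.array([np.cos(.463),np.sin(.463)])
for r in(-190,-100): move(s,[*(np.array([644.5,272.3])+r*u),216.5],Rt(.463,.35,-1))
# front edges of top board / upper floor in rack frame, seen from here
L=(W[...,:2]-[644.5,272.3]); x=L@u; y=L@np.array([-u[1],u[0]])
for n,a,b in(('top',240,258),('floor',108,124)):
    m=(W[...,2]>a)&(W[...,2]<b)&(abs(y)<150)&(x>-75)&(x<60); 
    if m.sum()>50: print(n,m.sum(),np.percentile(x[m],[1,5,50]).round(1),np.percentile(W[m][:,2],[10,50,90]).round(1))
E
```

```text
[475.75647065 181.62756089 220.85125799] 11.175776111757783 [ 0.27575074 -0.24187574  2.22267585  0.08748739  0.80902343  1.33086874]
handle top n 2738 slope z 0.003 z at 0 4.5 slope y 0.006 y0 0.2
rim 3552 circle ((86.8981704711914, 0.6089715957641602), 29.1134033203125) zmax [10.8 12.2]
cm [ 0.03  0.46 -0.58] rot [-0.002  0.004 -0.009] rows 0.14810068256589123 0.06743645945773817
cm [-8.4   3.62 -0.56] rot [-0.002  0.004 -0.009] rows 1.8321309871287923 0.06743645945773817
floor 26355 [-54.  -52.6 -12.7] [116.3 117.3 118.2]
```

View pics/w10.png

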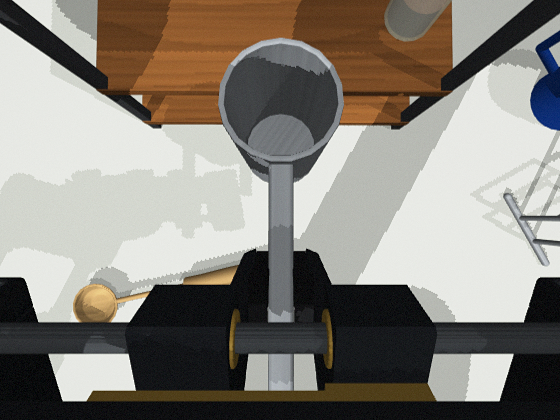

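>>> {"name": "send_rows", "arguments": {"moves": "0.5 0 0.4 -0.5 0 0 -0.01;0.5 -1.2 0.9 -0.55 0 0 -0.01;0.5 -3.6 1.8 -0.55 0 0 -0.01;0.5 -6.2 2.8 -0.55 0 0 -0.01;0.5 -8.4 3.6 -0.55 0 0 -0.01"}}

```text
t: 19.0
tool_pos: [563.1, 229.9, 199.3]
eef_rot: [0.28, -0.04, 0.705, -0.651]
wrist_force: [0.0, 0.3, -1.7]
gripper_width: 11.2
```

>>> {"name": "send_rows", "arguments": {"moves": "0.5 0 0 0 0 0 0;0.5 0 0 0 0 0 0"}}

```text
t: 19.2
tool_pos: [563.6, 229.6, 198.6]
eef_rot: [0.28, -0.04, 0.705, -0.651]
wrist_force: [-1.2, -1.3, -1.2]
gripper_width: 11.0
```

```bash
python3 - <<'E'
from h import *
from bench import ctrl
s=ctrl.state();p,R=cur(s);g=p-18.7*R.as_matrix()[:,1];print(g,s['gripper_width'],s['wrist_force'])
u=np.array([np.cos(.463),np.sin(.463)]); print('rack x,y',(g[:2]-[644.5,272.3])@u,(g[:2]-[644.5,272.3])@[-u[1],u[0]])
move(s,[*(np.array([644.5,272.3])-100*u),207],Rt(.463,.35,-1))
E
```

```text
[557.80131646 226.79826242 216.20747299] 11.000505601645198 [-1.18416855 -1.3125983  -1.20018167]
rack x,y -97.89338836487751 -1.9885583856512017
cm [ 0.51  0.79 -0.21] rot [-0.004  0.001  0.001] rows 0.19310140313317592 0.02570845758421652
```

>>> {"name": "send_rows", "arguments": {"moves": "0.5 0.1 0.3 0 0 0 0;0.5 0.2 0.6 0 0 0 0;0.5 0.3 0.85 0 0 0 0;0.5 0.35 0.95 0 0 0 0;0.5 0.35 0.95 0 0 0 0"}}

```text
t: 19.7
tool_pos: [563.3, 229.4, 188.6]
eef_rot: [0.28, -0.04, 0.705, -0.651]
wrist_force: [-0.5, 0.1, 0.1]
gripper_width: 10.9
```

```bash
python3 - <<'E'
from h import *
from bench import ctrl
s=ctrl.state();p,R=cur(s);g=p-18.7*R.as_matrix()[:,1];print(g,s['wrist_force'],s['moment'])
p,d,K,V,W=snap('wrist','w11'); heldcheck(W,g,.463,7)
E
```

```text
[557.58010871 226.60361944 206.20427811] [-0.48741748  0.05853797  0.06900293] [-0.10844223  0.2095345  -0.0399946 ]
handle top n 1488 slope z -0.014 z at 0 5.0 slope y 0.0 y0 0.2
```

>>> {"name": "send_rows", "arguments": {"moves": "0.5 0.03 0.08 0 0 0 0;0.5 0.04 0.12 0 0 0 0;0.5 0.04 0.12 0 0 0 0"}}

```text
t: 20.05
tool_pos: [563.7, 229.6, 187.8]
eef_rot: [0.28, -0.04, 0.705, -0.651]
wrist_force: [-0.6, -0.9, 0.8]
gripper_width: 10.9
```

```bash
python3 - <<'E'
from h import *
from bench import ctrl
s=ctrl.state();p,R=cur(s);g=p-18.7*R.as_matrix()[:,1];print(g,s['wrist_force'],s['moment'])
E
```

```text
[557.92507943 226.77016928 205.4119906 ] [-0.58398637 -0.89805751  0.829543  ] [-0.09109337  0.26140894 -0.0346346 ]
```

>>> {"name": "send_rows", "arguments": {"moves": "1 0 0 0 0 0 0;2 0 0 0 0 0 0;3.5 0 0 0 0 0 0;4 0 0 0 0 0 0;4 0 0 0 0 0 0"}}

```text
t: 20.55
tool_pos: [563.7, 229.6, 187.8]
eef_rot: [0.28, -0.04, 0.705, -0.651]
wrist_force: [0.2, 1.0, 1.3]
gripper_width: 39.2
```

>>> {"name": "send_rows", "arguments": {"moves": "4 0.5 -1.5 0 0 0 0;4 1.5 -3.5 0 0 0 0;4 4 -6 0 0 0 0;4 8 -8 0 0 0 0;4 10 -8 0 0 0 0"}}

```text
t: 21.05
tool_pos: [454.0, 175.0, 230.6]
eef_rot: [0.281, -0.039, 0.704, -0.651]
wrist_force: [0.1, 0.0, 0.2]
gripper_width: 40.1
```

```bash
python3 - <<'E'
from h import *
from bench import ctrl
s=ctrl.state();print(s['tool_pos'],s['wrist_force'],s['gripper_width'])
snap('wrist','w12'); snap('scene','s12'); snap('top','t12')
a,b,c=[cv2.imread(f'pics/{n}12.png') for n in 'wst']
b=b[60:300,200:540]
cv2.imwrite('pics/end.png',np.vstack([np.hstack([cv2.resize(a,(400,300)),cv2.resize(b,(400,300))]),np.hstack([cv2.resize(c,(400,300)),cv2.resize(c[90:300,10:290],(400,300))])]))
E
```

```text
[454.03059103 175.01662071 230.57848904] [0.05914805 0.03666052 0.24534239] 40.08445263104583
```

View pics/end.png

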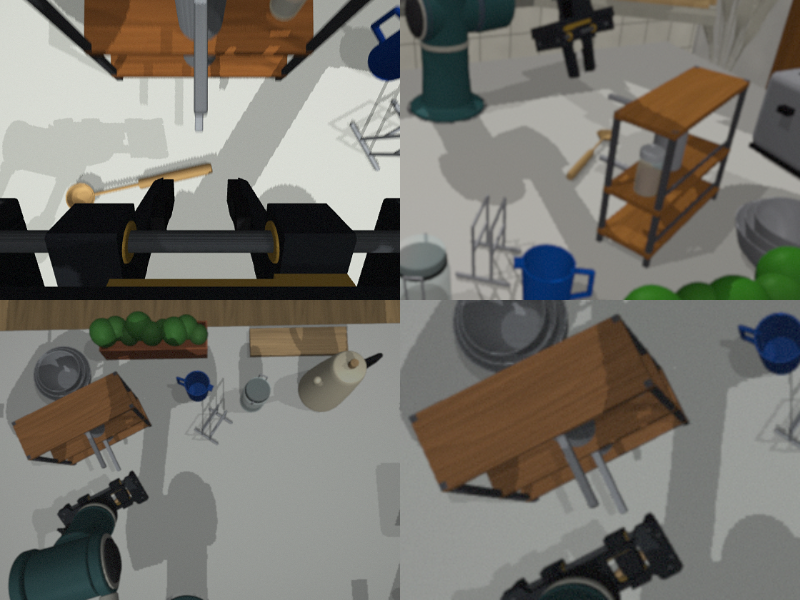

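```bash
python3 - <<'E'
from h import *
from bench import workorder
u=np.array([np.cos(.463),np.sin(.463)])
for n in 'wt':
    f=np.load(f'pics/{n}12.npz'); W=cloud(f['d'],f['K'],f['view']); L=W[...,:2]-[644.5,272.3]; x=L@u; y=L@np.array([-u[1],u[0]])
    for t,z in(('tall',209),('short',78)):
        m=(abs(W[...,2]-z)<8)&(x>-165)&(x<-62)&(abs(y)<25)
        if m.sum()>20: k=np.polyfit(x[m],W[m][:,2],1); print(n,t,m.sum(),'end x',x[m].min().round(1),'y',y[m].mean().round(1),'slope',k[0].round(3),'yslope',np.polyfit(x[m],y[m],1)[0].round(3),'z',W[m][:,2].mean().round(1))
workorder.sign_off()
E
```

```text
w tall 2844 end x -150.4 y -1.8 slope 0.005 yslope -0.001 z 210.0
w short 264 end x -152.8 y 0.2 slope 0.027 yslope 0.01 z 79.1
t tall 329 end x -150.6 y -2.9 slope 0.004 yslope -0.002 z 207.8
t short 239 end x -152.9 y -1.0 slope 0.003 yslope -0.008 z 76.8
the job is handed in; nothing more can be done
```

Both cups are in the shelf and the job is handed in, with about 21 s of the 72 s used.

- **Short cup:** I took it by its handle and set it upright in the lower tier.
- **Tall cup:** I lifted it by its bowl straight out of the drying stand and turned it. I stood it on clear counter, let go, took it again by the handle and set it in the upper tier.

**Last checks:**
- **Level:** both handles point straight out of the front and are level to within 0.005 rad in the top view. The wrist view gave 0.027 rad for the short handle, but from few, partly hidden points, so I trust the top view.
- **Depth:** the handle ends are about 150 mm (tall) and 153 mm (short) in front of the shelf's middle. Both bowls are therefore about 12 to 15 mm behind the front edge and well short of the back rail.
- **Surroundings:** the gripper was open, clear of everything and reading almost no force. By eye in the last pictures, the jars, blue cup, spoon and stand were where they started; I did not measure them.

**One slip:** I mistyped a shift while carrying the short cup, which took it about 16 mm too low near the spoon. The pictures show no sign it touched anything, and I corrected it before going into the shelf.

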